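Unlock the paper trimmer, raise its arm and set the board for the cut

TASK

Get the lever paper trimmer ready to cut the mount board lying on it. Its arm is parked and sprung up under the lip of the safety catch, so push the handle right down to take it off the lip, swing the catch clear, and lift the arm up to its top stop, where it stays by itself. Then slide the board so that its far edge is flush along the fence and about 15 mm of it sticks out past the cutting edge, and leave the tape roll, brush pot and pastel box where they are.

Things in the scene. Friction and masses are not known exactly. Their poses are not given: they have to be found in the camera images.
- trimmer: Lever paper trimmer, fixed: grey bed 320 (x) by 240 (y) mm, top face 50 mm above the table. Origin on the table under the bed's centre. x runs along the blade from the handle end to the hinge end, y points away from the blade, z up. The blade arm (bar 12 mm wide) lies just outside the bed's -y edge.
- cutting_edge (a point): Mid-length of the cutting edge, the bed's straight -y top edge, along x: at (0, -120, 50) mm in the trimmer's frame.
- fence (a point): Middle of the fence's squaring face, which looks to the trimmer's -x and runs along y from -105 to 115 mm: at (88, 5, 56) mm in the trimmer's frame. The fence stands 12 mm above the bed and is 15 mm thick.
- finger_guard (a point): Centre of the underside of the clear finger guard, a strip over the bed along the cutting edge, x -70 to 96, y -110 to -85 mm in the trimmer's frame, 12 mm over the bed, 3 mm thick, with a post at x -70 to -64 mm. The board passes under the strip; fingers do not.
- blade_arm (a joint): Blade arm's hinge, rad: 0 = fully down on its stop, grows as the handle rises, 0.85 = top stop. The parked arm stands near 0.03. Friction in the hinge lets it stay wherever it is put, also when pressed down; moving it takes about 3 to 5 N at the handle. While the catch is over the arm, it cannot rise above about 0.036.
- blade_hinge (a point): Hinge point of the blade arm, at (148, -128, 30) mm in the trimmer's frame; the hinge axis is the trimmer's y.
- handle (a point): Middle of the arm's handle: a black round grip, 28 mm thick and 110 mm long along the arm, beyond the -x end of the bed. With the arm at 0 it lies at (-235, -128, 46) mm in the trimmer's frame; it moves on an arc of 383 mm about the hinge. The round free end is centred 420 mm from the hinge along the arm, 16 mm above the hinge. Free space below it to the table.
- catch (a joint): Safety catch's pivot, rad: 0 = nose over the arm, grows as the thumb tab is swung in the trimmer's +x direction (clockwise from above), stop at 1.4; the arm is clear of it from 1.1. It turns lightly (about 1.5 N at the tab) and stays where it is left.
- catch_pivot (a point): Upright pivot axis of the catch on the bed, at (-135, -88, 50) mm in the trimmer's frame. The flat nose reaches 52 mm to -y from it (when closed), 14 mm wide, its top 61 mm above the table. At its end a 5 mm lip turns down outside the arm's bar: the catch swings only when the arm has been pressed down below about 0.01 rad, else the lip runs against the bar after about 0.2 rad.
- catch_tab (a point): Centre of the catch's turned-up steel thumb tab: 6 mm thick, 22 mm wide, from 58 to 85 mm above the table. It stands 45 mm from the pivot, on the trimmer's +y side when closed, with its 22 mm width along the line to the pivot.
- board_center (a point): Centre of the pale mount board, loose, lying on the bed: 110 (x) by 170 (y) by 6 mm, 70 g. Its x points to its far edge (towards the fence), z up.
- tape_roll: Roll of masking tape lying flat, 96 mm across, 24 mm high; origin at the centre of its underside. Bystander.
- brush_pot: White pot of brushes, 76 mm across, brushes up to about 230 mm high; origin at the centre of its underside. Bystander.
- pastel_box: Open black box of pastels, 140 by 100 by 22 mm; origin at the centre of its underside. Bystander.
- board: The same board; origin at the centre of its underside.
There are look-alikes about, which are no part of the job. Of the things like the board, leave any that is black, blue or turquoise; of the rest the smaller one is meant.

How it is judged (in metres and radians):
On the way, in this order (a step that is already met when the one before it is completed fails the run):
1. the safety catch is swung clear of the arm (value of joint catch above 1.1 rad), for 0.2 s.
2. the arm is raised to its top stop (value of joint blade_arm above 0.79 rad), for 0.2 s.
At the end, for the whole second after the job is handed in: The catch is clear of the arm (1.1 rad or more), the arm stands at its top stop (0.79 rad or more), the board lies still and flat on the bed with its far edge flush on the fence (gap under 3 mm, out of square under 2 degrees) and 8 to 25 mm of it past the cutting edge (value of joint catch above 1.1 rad and value of joint blade_arm above 0.79 rad and x of board_center in the frame of trimmer between 0.03 and 0.036 m and y of board_center in the frame of trimmer between -0.06 and -0.043 m and z of board_center in the frame of trimmer between 0.05 and 0.057 m and angle between the x axis of board_center and the x axis of trimmer, either way round below 0.035 rad and linear speed of board below 0.01 m/s); the robot touches nothing.
It fails at once if the tape roll is pushed out of its place (over 30 mm) (distance of tape_roll from where it was at the start of the episode above 0.03 m).
It fails at once if the brush pot is pushed out of its place (over 30 mm) (distance of brush_pot from where it was at the start of the episode above 0.03 m).
It fails at once if the pastel box is pushed out of its place (over 30 mm) (distance of pastel_box from where it was at the start of the episode above 0.03 m).
It also fails if it takes over 64 s, if anything falls off the work surface, if the arm or the gripper's body presses on something with over 40 N, if the wrist force passes 120 N, or if a joint passes its speed limit or range.

ROBOT

A 6-joint arm with a two-finger parallel gripper is mounted at the origin on the work surface. World frame = base frame: x ahead of the robot, y to its left, z up, the work surface at z = 0. Lengths are in m, angles in degrees, forces in N, time in s.
With the tool pointing down it reaches from about 0.25 to 0.725 m from the base axis. Payload 9.7 kg.
Tool frame: the origin (TCP) lies on the centre line of the jaws, within the pads' length; the fingertips stand 19 mm ahead of it and the grasp point (between the pads) is the TCP (bot.tcp_to_tips is the z of the fingertips in the tool frame, in m); z points along the fingers, y is the line along which they close (so a half turn about z gives the same grasp; the last joint's range is limited). The gripper opens to 85 mm and grips with 20 to 120 N. Pads are 22 mm wide; open, the fingers measure 114 mm over their backs; the gripper's body (76 mm by 85 mm) begins 54 mm behind the grasp point. The pads swing forward as they close: fully open they stand 13 mm farther back than shut.
Start: joints at [75.688, 4.979, 10.078, 95.1, 0, 90], TCP at [0.136, 0.533, 0.214] pointing down, gripper open.
Joint ranges: [-179.16, 179.16], [-48.56, 103.87], [-65.8, 70.77], [-126.05, 130.52], [-82.76, 87.17], [-180, 180]. Speed limits (degrees/s): [127.2, 127.2, 147.25, 180, 180, 180].

INTERFACE

Orientations are given as [roll, pitch, yaw] about the fixed x, y, z axes, in that order (R = Rz(yaw) Ry(pitch) Rx(roll)).
In Python, from workcell import bot gives the robot as it stands. The module is installed in compiled form; this text tells all that it offers.
- The arm moves only by the tool play_rows, never from a script. Its argument "increments" is a list of rows, each an object with "slide": the shift along the tool's x, y, z in mm, a list of three; "angular": the turn, a rotation vector about the tool's x, y, z in degrees, a list of three; "claw": the opening, from -1 (shut) to 1 (fully open). In form: [{"slide": [x, y, z], "angular": [rx, ry, rz], "claw": claw}, ...]. A call has 1 to 8 rows; each row shifts and turns the commanded pose from where the row before left it, along the tool's axes as they then stand; what a row does not reach is not made up. A row lasts 1/10 s, in which the tool goes at most 50 mm and 8.59 degrees, less where a joint would pass 70% of its speed; a pose out of reach is approached as far as the arm can. A call is refused whole if a number of a shift passes 50 or a number of a turn 8.59, either way. A call with a gripper value outside its range is refused whole. The fingers move at their own pace and stop on an object; "squeeze" is the grip in N (left out, the last holds). Time passes only in rows, so rows that do not move let the fingers close. It gives the time, the measured TCP pose, the force, the opening and the grip force at its end, in the units of the state.
- bot.get_obs(): the state, without advancing time (a new reading comes with each control period).
- bot.camera(name): name is "scene" or "top" or "wrist"; returns the picture (480x640x3 uint8, red, green, blue); there is no depth.
- bot.camera_info(name): a dict with "fovy" (degrees; the focal length in pixels is half the picture's height over the tangent of half this angle, whatever the lens; pixels are square), "cx", "cy" (the principal point, pixels), "R" (3x3) and "t" (3): a world point X has camera coordinates R X + t. Camera axes: x right, y down, z forward; pixel columns grow to the right and rows downward; lengths in m; the calibration is good to about 2 mm. A picture is of the moment at which its call begins: read the wrist's pose just before it. camera_info takes no time and is no camera call; for the wrist camera it gives the pose at the moment of the call.
- bot.job_done(): hands the job in; it is judged then, once.
The state is a dict: "time": time; "q": joint angles; "qd": joint speeds; "joint_efforts": joint torques, N m; "ee_pos": TCP position; "tcp_rot": TCP orientation; "wrist_force": force on the tool from outside, world axes, zero at the start; "torque": the same for the moment, N m; "opening": finger opening in m; "grasp_force": force on a finger pad.
Only numpy, scipy, OpenCV 4.12 (cv2) and the standard library are available. Lean on these libraries where they do the work, as an engineer would, in place of code of your own. Each camera call takes 0.05 s, during which the arm holds its last target. There are 200 camera calls.

## Working session

There is one attempt and no reset: what is moved stays moved. The work goes in short steps, Python scripts to look and compute and a tool call to move; the robot and the scene stay as the last step left them, time stands still between calls to the robot, and variables do not carry over. Pictures are saved under pics/ and viewed, at most 10 in all, crops included, and the job is handed in when it is done.

Besides the shell and the picture viewer there is one more tool, called as name(argument=value, ...) on one line, values as JSON. play_rows: Moves the arm, as the interface text tells. Its arguments: {"type":"object","properties":{"increments":{"type":"array"},"squeeze":{"type":"number"}},"required":["increments"]}

```bash
mkdir -p pics
python3 - <<'E'
from workcell import bot
import cv2
for n in("scene","top"):
    im=bot.camera(n); cv2.imwrite(f"pics/{n}0.png",im[:,:,::-1])
    i=bot.camera_info(n); print(n,i)
print(bot.get_obs())
E
```

```text
scene {'fovy': 55.85370857951731, 'cx': 319.15659331527735, 'cy': 236.35616234167514, 'R': array([[ 0.38981743,  0.92084694, -0.00912565],
       [ 0.5086756 , -0.22357449, -0.83142262],
       [-0.76765324,  0.31946104, -0.55556561]]), 't': array([-0.28590674, -0.16029111,  1.26813159])}
top {'fovy': 56.924108607913844, 'cx': 317.2951041403163, 'cy': 247.4086909033293, 'R': array([[-4.25890964e-04, -9.99921531e-01,  1.25200074e-02],
       [-9.96247945e-01, -6.59271045e-04, -8.65424656e-02],
       [ 8.65439287e-02, -1.25098893e-02, -9.96169489e-01]]), 't': array([0.08601681, 0.46525754, 1.03289696])}
{'time': 0.1, 'q': array([7.56875898e+01, 5.00869221e+00, 1.00392725e+01, 9.50984323e+01,
       5.15937171e-04, 8.99999016e+01]), 'qd': array([-0.0137491 , -0.076362  ,  0.21863865,  0.06885049,  0.00635886,
        0.02259346]), 'joint_efforts': array([ 5.84768277e-04, -5.21561694e+01,  4.65653872e+01,  1.59179885e-02,
       -5.28008366e-05, -2.08739931e-05]), 'ee_pos': array([0.13590897, 0.53272104, 0.21304933]), 'tcp_rot': array([-1.79932148e+02, -5.16053307e-04,  1.65687688e+02]), 'wrist_force': array([-0.38912231,  0.56177876,  0.00645083]), 'torque': array([ 0.00013316, -0.00628407, -0.03853939]), 'grasp_force': 0.0, 'opening': 0.08557042470399527}
```

View pics/scene0.png

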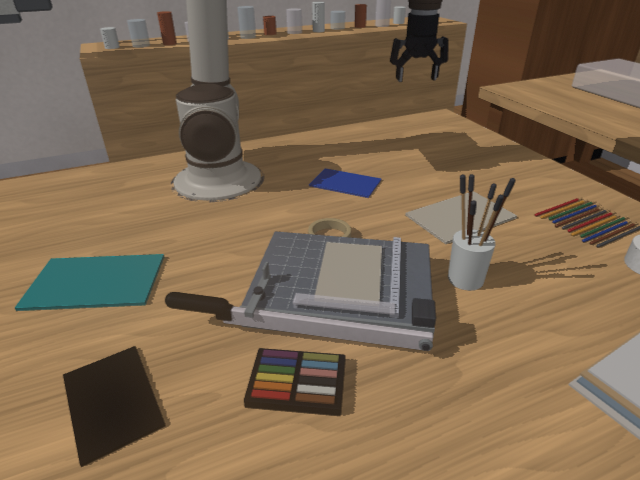

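View pics/top0.png

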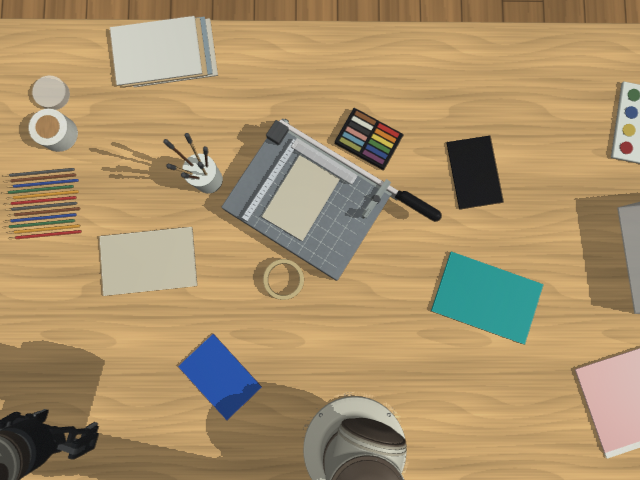

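The trimmer is at about (308,200) in the top view. Possible boards are:
- pale on the bed (302,196)
- pale on the table (148,262), which is larger
- turquoise (487,298)
- black (475,172)
- blue (219,376)

By the description I choose the pale one on the bed, and I'll check it in a crop.

```bash
cat > h.py <<'E'
import numpy as np,cv2
from workcell import bot
def ray(info,u,v):
    f=240/np.tan(np.radians(info['fovy']/2)); R=np.array(info['R']);t=np.array(info['t'])
    d=R.T@np.array([(u-info['cx'])/f,(v-info['cy'])/f,1]); return -R.T@t,d
def onz(info,u,v,z):
    o,d=ray(info,u,v); return o+d*(z-o[2])/d[2]
def proj(info,X):
    f=240/np.tan(np.radians(info['fovy']/2)); c=np.array(info['R'])@np.asarray(X)+np.array(info['t'])
    return np.array([info['cx']+f*c[0]/c[2],info['cy']+f*c[1]/c[2]])
E
python3 - <<'E'
from h import *
im=cv2.imread("pics/top0.png")
c=im[100:300,200:450]
cv2.imwrite("pics/crop1.png",cv2.resize(c,None,fx=3,fy=3,interpolation=cv2.INTER_CUBIC))
hsv=cv2.cvtColor(im,cv2.COLOR_BGR2HSV)
info=bot.camera_info("top")
m=((hsv[...,1]>25)&(hsv[...,1]<80)&(hsv[...,2]>150)&(hsv[...,0]<35)).astype(np.uint8)
m=cv2.morphologyEx(m,cv2.MORPH_OPEN,np.ones((3,3)))
for q in cv2.findContours(m,0,2)[0]:
    a=cv2.contourArea(q)
    if a>1500:
        r=cv2.minAreaRect(q); P=[onz(info,*p,0.056)[:2] for p in cv2.boxPoints(r)]
        print(a,r[0],np.round(P,3).tolist(),[round(np.linalg.norm(P[i]-P[i-1]),3) for i in range(4)])
E
```

```text
4517.0 (621.0000610351562, 400.4999694824219) [[0.187, -0.496], [0.234, -0.643], [0.048, -0.695], [0.003, -0.549]] [np.float64(0.192), np.float64(0.154), np.float64(0.193), np.float64(0.152)]
5450.5 (147.32174682617188, 260.7770690917969) [[0.488, 0.59], [0.511, 0.375], [0.375, 0.358], [0.353, 0.571]] [np.float64(0.137), np.float64(0.216), np.float64(0.137), np.float64(0.214)]
3280.0 (300.4264831542969, 197.4558868408203) [[0.534, 0.215], [0.68, 0.13], [0.623, 0.035], [0.478, 0.122]] [np.float64(0.109), np.float64(0.17), np.float64(0.11), np.float64(0.169)]
```

View pics/crop1.png

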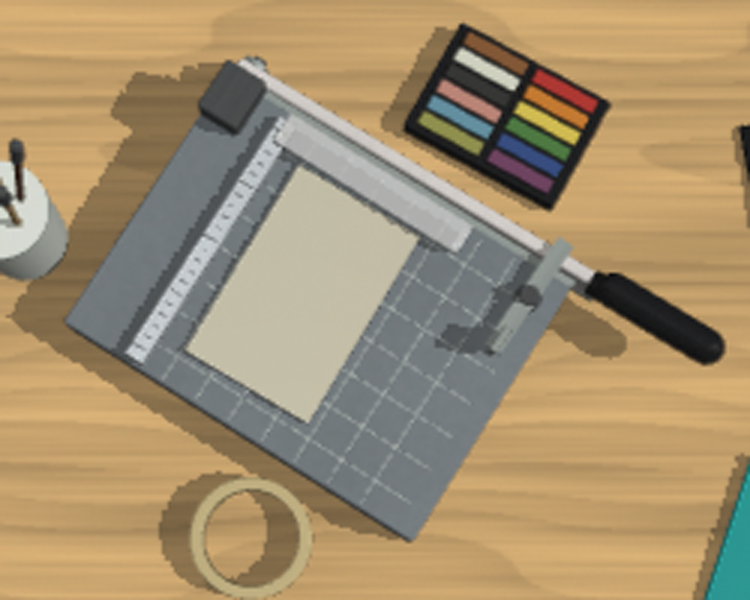

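The crop shows the pale 110x170 board by itself on the bed, so the choice holds. The bed corners in the crop are at (68,322), (412,541) and (568,290). The catch tab is near (490,343) and the handle end near (708,345).

```bash
cat >> h.py <<'E'
def fit(L,W):
    L=np.array(L);W=np.array(W);l=L-L.mean(0);w=W-W.mean(0)
    a=np.arctan2((l[:,0]*w[:,1]-l[:,1]*w[:,0]).sum(),(l*w).sum())
    R=np.array([[np.cos(a),-np.sin(a)],[np.sin(a),np.cos(a)]])
    return a,W.mean(0)-R@L.mean(0),R
E
python3 - <<'E'
from h import *
info=bot.camera_info("top")
px=[(68,322),(412,541),(568,290)]
P=[onz(info,200+u/3-.33,100+v/3-.33,.05)[:2] for u,v in px]
L=[(.16,.12),(-.16,.12),(-.16,-.12)]
a,t,R=fit(L,P); print("yaw",np.degrees(a),"t",t,"res",np.array(P)-(np.array(L)@R.T+t))
def W(x,y):return R@[x/1000,y/1000]+t
for n,p in dict(handle=(-235,-128),hend=(-272,-128),tab=(-135,-43),piv=(-135,-88),fence=(88,5),hinge=(148,-128)).items(): print(n,W(*p),np.hypot(*W(*p)))
b=onz(info,300.43,197.46,.056)[:2]
print("board in trim",R.T@(b-t),b)
E=np.array([.68,.13])-np.array([.623,.035]);print("board ang",np.degrees(np.arctan2(E[1],E[0])))
for z,uv in ((.075,(490,343)),(.055,(708,345))):
    q=onz(info,200+uv[0]/3,100+uv[1]/3,z)[:2]; print(q,R.T@(q-t))
o=bot.get_obs();i=bot.camera_info("wrist");print(np.array(i['R']),-np.array(i['R']).T@i['t'],i['fovy'])
for nm,uv,z in (("tape",(283,279),.024),("box",(369,139),.022),("pot",(201,172),.09)): 
    q=onz(info,*uv,z)[:2];print(nm,q,R.T@(q-t))
E
```

```text
yaw 57.30020355844437 t [0.57135395 0.11222878] res [[-0.00022612 -0.00490157]
 [ 0.00361368 -0.00116733]
 [-0.00338756  0.0060689 ]]
handle [ 0.55211181 -0.15467708] 0.5733693798041292
hend [ 0.53212302 -0.18581305] 0.5636323300634918
tab [ 0.53460696 -0.02460564] 0.5351729048522322
piv [ 0.57247503 -0.04891632] 0.5745611080570203
fence [0.61468727 0.18898308] 0.6430824607149691
hinge [0.7590227  0.16762228] 0.7773111946820154
board in trim [0.01491125 0.00143117] [0.57820522 0.12554996]
board ang 59.03624346792646
[ 0.53585509 -0.01775957] [-0.12856466 -0.04035182]
[ 0.53782075 -0.18890603] [-0.27152465 -0.13446565]
[[ 0.24840404  0.96865584 -0.0011388 ]
 [ 0.92603194 -0.23712825  0.29365802]
 [ 0.28418351 -0.0740004  -0.95590987]] [0.06262107 0.55127088 0.37353896] 58.80983939524583
tape [0.39027555 0.16677912] [-0.05192051  0.18184991]
box [ 0.72924735 -0.03952048] [-0.04239902 -0.21484991]
pot [0.62878775 0.34782614] [0.22928605 0.07894722]
```

play_rows(increments=[{"slide": [0,0,-17],"angular": [0,0,8.34],"claw": 1},{"slide": [0,0,-17],"angular": [0,0,8.34],"claw": 1},{"slide": [0,0,-17],"angular": [0,0,8.34],"claw": 1},{"slide": [0,0,-17],"angular": [0,0,8.34],"claw": 1},{"slide": [0,0,-17],"angular": [0,0,8.34],"claw": 1},{"slide": [0,0,-17],"angular": [0,0,8.34],"claw": 1},{"slide": [0,0,-17],"angular": [0,0,8.34],"claw": 1},{"slide": [0,0,-17],"angular": [0,0,8.34],"claw": 1}])

```text
time: 0.9
ee_pos: [0.1359, 0.5328, 0.35]
tcp_rot: [-180.0, 0.0, 98.6]
wrist_force: [-0.8, 0.8, 0.5]
opening: 0.0853
grasp_force: 0.0
```

play_rows(increments=[{"slide": [0,0,0],"angular": [0,0,8.34],"claw": 1},{"slide": [0,0,0],"angular": [0,0,8.34],"claw": 1},{"slide": [0,0,0],"angular": [0,0,8.34],"claw": 1},{"slide": [0,0,0],"angular": [0,0,8.34],"claw": 1},{"slide": [0,0,0],"angular": [0,0,8.34],"claw": 1},{"slide": [0,0,0],"angular": [0,0,0],"claw": 1}])

```text
time: 1.5
ee_pos: [0.2178, 0.4994, 0.3492]
tcp_rot: [-176.3, 0.5, 64.5]
wrist_force: [-0.8, -0.0, -0.6]
opening: 0.0854
grasp_force: 0.0
```

play_rows(increments=[{"slide": [-11,44,0],"angular": [0,0,0],"claw": 1},{"slide": [-11,44,0],"angular": [0,0,0],"claw": 1},{"slide": [-11,44,0],"angular": [0,0,0],"claw": 1},{"slide": [-11,44,0],"angular": [0,0,0],"claw": 1},{"slide": [-11,44,0],"angular": [0,0,0],"claw": 1},{"slide": [-11,44,0],"angular": [0,0,0],"claw": 1},{"slide": [-11,44,0],"angular": [0,0,0],"claw": 1},{"slide": [-11,44,0],"angular": [0,0,0],"claw": 1}])

```text
time: 2.3
ee_pos: [0.4958, 0.271, 0.3276]
tcp_rot: [-176.3, 0.5, 64.9]
wrist_force: [-0.4, 0.8, -0.1]
opening: 0.0856
grasp_force: 0.0
```

play_rows(increments=[{"slide": [-11,44,0],"angular": [0,0,0],"claw": 1},{"slide": [-11,44,0],"angular": [0,0,0],"claw": 1},{"slide": [-11,44,0],"angular": [0,0,0],"claw": 1},{"slide": [-11,44,0],"angular": [0,0,0],"claw": 1},{"slide": [-11,44,0],"angular": [0,0,0],"claw": 1},{"slide": [-11,44,0],"angular": [0,0,0],"claw": 1},{"slide": [0,0,0],"angular": [0,0,0],"claw": 1},{"slide": [0,0,0],"angular": [0,0,0],"claw": 1}])

```text
time: 3.1
ee_pos: [0.6925, 0.1023, 0.3019]
tcp_rot: [-176.7, 0.2, 64.8]
wrist_force: [0.8, -0.1, 0.4]
opening: 0.0855
grasp_force: 0.0
```

Run:
```python
from h import *
import pickle
i=bot.camera_info("wrist"); im=bot.camera("wrist")[:,:,::-1]
cv2.imwrite("pics/w1.png",im); pickle.dump(i,open("w1.pkl","wb"))
o=bot.get_obs();print(o['ee_pos'],o['tcp_rot'],o['time'],o['q'])
```

```text
[0.69218086 0.1031501  0.30426152] [-1.76829362e+02  9.26176245e-02  6.48526583e+01] 3.15 [  7.7649595   42.22292952  70.74407504 121.23392533   1.64449382
 122.87592371]
```

View pics/w1.png

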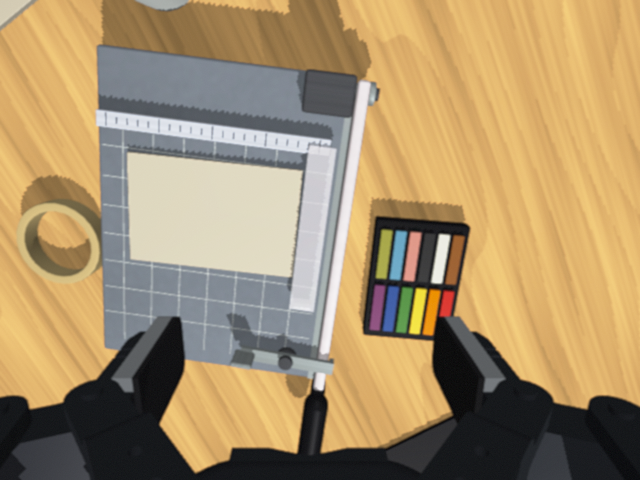

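Whole trimmer is visible. Bed corners are at (98,45), (105,348) and about (325,372); the board corners are (127,151), (302,168), (291,277) and (129,260). The tab is near (243,357) and the pivot near (287,357). The last wrist joint hit its limit on the way, so I moved with a small tilt that needs correcting.

```bash
cat > m.py <<'E'
from h import *
import pickle
i=pickle.load(open("w1.pkl","rb")); im=cv2.imread("pics/w1.png"); top=bot.camera_info("top")
g=cv2.cvtColor(im,cv2.COLOR_BGR2HSV)[...,1]; g=cv2.GaussianBlur(g,(5,5),0).astype(int)
def edge(p,q,n=12,s=1):  # strongest saturation step along normal
    p=np.array(p,float);q=np.array(q,float);d=(q-p)/np.linalg.norm(q-p);nn=np.array([-d[1],d[0]]);out=[]
    for k in np.linspace(.1,.9,n):
        c=p+(q-p)*k; v=[g[tuple((c+nn*r).round().astype(int)[::-1])] for r in range(-7,8)]
        out.append(c+nn*(np.argmax(np.abs(np.diff(v)))-6.5))
    vx,vy,x,y=cv2.fitLine(np.array(out,np.float32),cv2.DIST_HUBER,0,.01,.01).ravel(); return np.array([x,y]),np.array([vx,vy])
def X(a,b): 
    s=np.linalg.solve(np.c_[a[1],-b[1]],b[0]-a[0]); return a[0]+s[0]*a[1]
e=edge((98,45),(300,70)); f=edge((98,45),(105,348)); h=edge((105,348),(235,362))
A=X(e,f);B=X(f,h); C=(323,371)
print(A,B)
PA,PB=onz(i,*A,.05)[:2],onz(i,*B,.05)[:2]
print("len",np.linalg.norm(PA-PB))
a,t,R=fit([(.16,.12),(-.16,.12)],[PA,PB]);print("yaw",np.degrees(a),t)
hd=[np.degrees(np.arctan2(*(onz(i,*(l[0]+l[1]*60),.05)-onz(i,*(l[0]-l[1]*60),.05))[[1,0]])) for l in(e,f,h)];print(hd)
def tr(u,v,z): return np.round((R.T@(onz(i,u,v,z)[:2]-t))*1000,1)
print("C",tr(*C,.05),"board",[tr(*p,.056) for p in((127,151),(302,168),(291,277),(129,260))])
print("tab",tr(243,357,.07),"piv",tr(287,352,.07),"handle root",tr(317,392,.058),"hinge",tr(374,93,.03))
print("fence ends (base of far face/top)",tr(97,125,.062),tr(328,150,.062))
np.savez("tr.npz",a=a,t=t,R=R)
print("top-check",[proj(top,[*(R@np.array(l)+t),.05]) for l in((.16,.12),(-.16,.12),(-.16,-.12))])
o=bot.get_obs();print("TCP in trim",R.T@(o['ee_pos'][:2]-t),o['ee_pos'][2])
E
python3 m.py
```

```text
[96.19762 42.87348] [103.92237 347.77982]
len 0.3188304352903821
yaw 57.664660148416075 [0.57681658 0.11247191]
[np.float64(-32.32349670017063), np.float64(-122.33533379998242), np.float64(-32.03045636034231)]
C [-149.4 -129.7] board [array([66.5, 89.2]), array([ 72.3, -79.9]), array([-39.9, -81.9]), array([-45.7,  87.7])]
tab [-132.6  -42. ] piv [-119.1  -87.8] handle root [-171.9 -126.1] hinge [ 148.1 -138.2]
fence ends (base of far face/top) [ 87.8 114.7] [  92.6 -102.1]
top-check [array([220.19092159, 205.11747802]), array([336.90340313, 279.00019713]), array([391.38528134, 192.07487584])]
TCP in trim [ 0.05382901 -0.10246097] 0.30426151992639744
```

```bash
cat >> h.py <<'E'
from scipy.spatial.transform import Rotation as Ro
T=np.load("tr.npz") if __import__("os").path.exists("tr.npz") else None
def st(tgt_yaw=57.7):
    o=bot.get_obs(); c=Ro.from_euler("xyz",o['tcp_rot'],degrees=True); g=Ro.from_euler("xyz",[180,0,tgt_yaw],degrees=True)
    p=np.r_[T['R'].T@(o['ee_pos'][:2]-T['t']),o['ee_pos'][2]]*1000
    print("t",o['time'],"trim",p.round(1),"rotvec",np.degrees((c.inv()*g).as_rotvec()).round(2),"F",(T['R'].T@o['wrist_force'][:2]).round(1),o['wrist_force'][2].round(1),"q",o['q'].round(1),"op",o['opening'].round(4),o['grasp_force'])
E
python3 -c "
from h import *
st()"
```

```text
Traceback (most recent call last):
  File "h.py", line 21, in st
    print("t",o['time'],"trim",p.round(1),"rotvec",np.degrees((c.inv()*g).as_rotvec()).round(2),"F",(T['R'].T@o['wrist_force'][:2]).round(1),o['wrist_force'][2].round(1),"q",o['q'].round(1),"op",o['opening'].round(4),o['grasp_force'])
                                                                                                                                                                                                   ^^^^^^^^^^^^^^^^^^
AttributeError: 'float' object has no attribute 'round'
```

```bash
sed -i "s/o\['wrist_force'\]\[2\].round(1)/np.round(o['wrist_force'][2],1)/; s/o\['opening'\].round(4)/o['opening']/" h.py; python3 -c "
from h import *
st()"
```

```text
t 3.15 trim [  53.8 -102.5  304.3] rotvec [-3.16  0.29  7.15] F [0.7 0.9] 1.7 q [  7.8  42.2  70.7 121.2   1.6 122.9] op 0.08515298451998685 0.0
```

play_rows(increments=[{"slide": [-20,0,0],"angular": [-3.16,0.29,7.15],"claw": 1},{"slide": [-40,0,0],"angular": [0,0,0],"claw": 1},{"slide": [-40,4,20],"angular": [0,0,0],"claw": 1},{"slide": [-40,4,20],"angular": [0,0,0],"claw": 1},{"slide": [-40,4,25],"angular": [0,0,0],"claw": 1},{"slide": [-40,4,25],"angular": [0,0,0],"claw": 1},{"slide": [-40,4,25],"angular": [0,0,0],"claw": 1},{"slide": [-20,4,25],"angular": [0,0,0],"claw": 1}])

```text
time: 3.95
ee_pos: [0.5752, -0.1467, 0.1679]
tcp_rot: [-179.3, 0.0, 60.0]
wrist_force: [0.1, 0.3, -0.5]
opening: 0.0852
grasp_force: 0.0
```

```bash
python3 -c "
from h import *
import pickle
st()
i=bot.camera_info('wrist'); im=bot.camera('wrist')[:,:,::-1]
cv2.imwrite('pics/w2.png',im); pickle.dump(i,open('w2.pkl','wb'))
st()"
```

```text
t 3.95 trim [-219.9 -137.3  167.9] rotvec [-0.67  0.06  2.26] F [0.3 0. ] -0.5 q [-1.440e+01  1.100e+01  1.170e+01  9.140e+01  1.000e-01  1.057e+02] op 0.08519482787752408 0.0
t 4.0 trim [-221.9 -136.7  163.3] rotvec [-0.97  0.2   2.18] F [-1.3 -2.7] -2.9 q [-1.450e+01  1.120e+01  1.140e+01  9.120e+01  1.000e-01  1.056e+02] op 0.08521505054545851 0.0
```

View pics/w2.png

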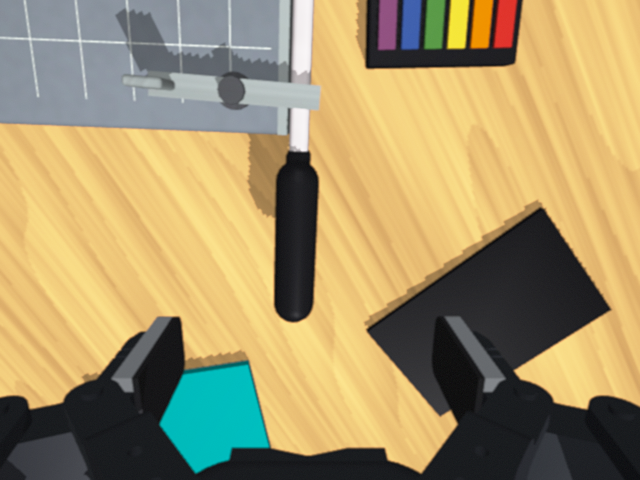

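Handle spans columns 275–316 with its axis near 296, free end at (294,320) and root at (298,153). The pivot knob is at (232,90) and the tab at (147,80).

```bash
python3 -c "
from h import *
import pickle
i=pickle.load(open('w2.pkl','rb'))
def tr(u,v,z): return np.round((T['R'].T@(onz(i,u,v,z)[:2]-T['t']))*1000,1)
print('axis',tr(296.5,190,.056),tr(295.5,280,.06),'end',tr(294,320,.06),'root',tr(298,155,.056),'piv',tr(232,90,.07),'tab top',tr(147,80,.085),tr(125,78,.085),tr(172,84,.085),'corner',tr(282,133,.05))
st()"
```

```text
axis [-194.8 -126.9] [-255.6 -128.3] end [-285.7 -128.1] root [-172.5 -127.2] piv [-135.9  -88.6] tab top [-133.2  -45.7] [-132.6  -33.9] [-134.7  -59.1] corner [-159.8 -116.4]
t 4.0 trim [-221.9 -136.7  163.3] rotvec [-0.97  0.2   2.18] F [-1.3 -2.7] -2.9 q [-1.450e+01  1.120e+01  1.140e+01  9.120e+01  1.000e-01  1.056e+02] op 0.08521505054545851 0.0
```

play_rows(increments=[{"slide": [-13,-8,20],"angular": [-0.6,0,1.8],"claw": 1},{"slide": [0,0,20],"angular": [0,0,0],"claw": 1},{"slide": [0,0,0],"angular": [0,0,0],"claw": 1},{"slide": [0,0,0],"angular": [0,0,0],"claw": 1}])

```text
time: 4.4
ee_pos: [0.5628, -0.1518, 0.1279]
tcp_rot: [-179.8, 0.1, 58.2]
wrist_force: [-0.7, -0.8, 0.6]
opening: 0.0857
grasp_force: 0.0
```

```bash
python3 -c "
from h import *
st()"
```

```text
t 4.4 trim [-230.8 -129.5  127.9] rotvec [-0.23  0.09  0.53] F [-1.   0.1] 0.6 q [-15.1   8.9   4.9  86.2  -0.  106.7] op 0.08567385639698132 0.0
```

play_rows(increments=[{"slide": [-2,-1.5,25],"angular": [-0.2,0,0.5],"claw": 1},{"slide": [-2,0,25],"angular": [0,0,0],"claw": 1},{"slide": [0,0,18],"angular": [0,0,0],"claw": 1},{"slide": [0,0,0],"angular": [0,0,0],"claw": 1},{"slide": [0,0,0],"angular": [0,0,0],"claw": -1},{"slide": [0,0,0],"angular": [0,0,0],"claw": -1},{"slide": [0,0,0],"angular": [0,0,0],"claw": -1},{"slide": [0,0,0],"angular": [0,0,0],"claw": -1}], squeeze=50)

```text
time: 5.2
ee_pos: [0.5588, -0.1554, 0.0586]
tcp_rot: [-179.9, 0.1, 57.6]
wrist_force: [0.0, 0.0, -0.9]
opening: 0.0285
grasp_force: 0.0
```

play_rows(increments=[{"slide": [0,0,0],"angular": [0,0,0],"claw": -1},{"slide": [0,0,0],"angular": [0,0,0],"claw": -1},{"slide": [0,0,0],"angular": [0,0,0],"claw": -1},{"slide": [0,0,0],"angular": [0,0,0],"claw": -1}])

```text
time: 5.6
ee_pos: [0.5583, -0.1554, 0.0577]
tcp_rot: [-179.8, 0.1, 57.6]
wrist_force: [-0.7, 0.2, -0.3]
opening: -0.0001
grasp_force: 0.0
```

```bash
python3 -c "
from h import *
st()"
```

```text
t 5.6 trim [-236.3 -127.6   57.7] rotvec [-0.18  0.14 -0.07] F [-0.2  0.7] -0.3 q [-1.550e+01  9.000e+00 -2.700e+00  7.850e+01 -1.000e-01  1.069e+02] op -8.08274825046981e-05 0.0
```

```bash
python3 -c "
from h import *
a=bot.camera('wrist')[:,:,::-1]; b=bot.camera('scene')[:,:,::-1]
b=cv2.resize(b[220:380,100:460],None,fx=1.6,fy=1.6)
a=cv2.resize(a,(400,300))
o=np.zeros((560,640,3),np.uint8); o[:300,:400]=a; o[302:302+b.shape[0],:b.shape[1]]=b[:258]
cv2.imwrite('pics/c3.png',o)
st()"
```

```text
t 5.7 trim [-236.3 -127.6   57.7] rotvec [-0.18  0.14 -0.06] F [0.9 0.4] -0.1 q [-1.550e+01  9.000e+00 -2.700e+00  7.850e+01 -1.000e-01  1.069e+02] op 5.4997935714823925e-05 0.0
```

View pics/c3.png

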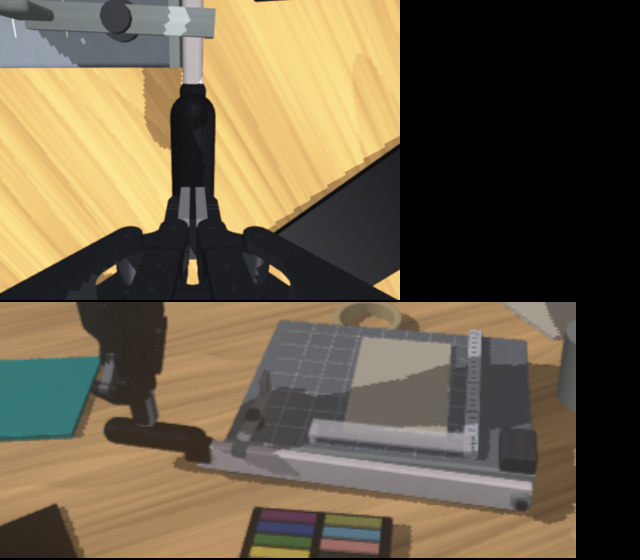

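```bash
python3 -c "
from h import *
print(bot.tcp_to_tips,[n for n in dir(bot) if n[0]!='_'])
i=bot.camera_info('scene')
R,t=T['R'],T['t']
def w(x,y,z): return [*(R@[x/1000,y/1000]+t),z/1000]
for p in ((-236,-128,39),(-236,-128,58),(-236,-128,72),(-272,-128,46),(-272,-128,57),(-272,-128,35),(-190,-128,46)):
  u=proj(i,w(*p)); print(p,u,'crop',(u[0]-100)*1.6,(u[1]-220)*1.6+302)
im=cv2.imread('pics/c3.png')[400:480,90:230]
cv2.imwrite('pics/c4.png',cv2.resize(im,None,fx=5,fy=5))
"
```

```text
0.019 ['PlanningError', 'camera', 'camera_info', 'get_obs', 'job_done', 'tcp_to_tips']
(-236, -128, 39) [194.42200403 310.79040434] crop 151.0752064468974 447.26464694368025
(-236, -128, 58) [192.57982711 302.38387336] crop 148.12772338114928 433.81419737505564
(-236, -128, 72) [191.18923328 296.03808212] crop 145.90277324765202 423.66093138649785
(-272, -128, 46) [173.6662575  305.48764529] crop 117.86601199496418 438.78023246021644
(-272, -128, 57) [172.44134058 300.61408104] crop 115.90614492646237 430.98252966136533
(-272, -128, 35) [174.87186115 310.28436804] crop 119.79497783502802 446.45498886165547
(-190, -128, 46) [219.80155991 310.61654744] crop 191.68249585927697 446.98647589848633
```

View pics/c4.png

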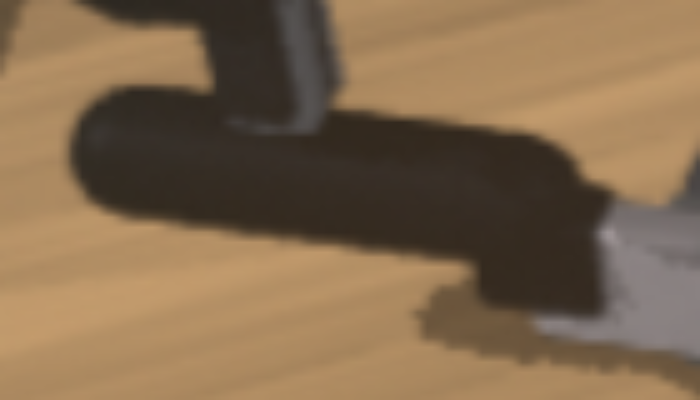

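```bash
python3 -c "
from h import *
i=bot.camera_info('wrist');o=bot.get_obs()
c=Ro.from_euler('xyz',o['tcp_rot'],degrees=True)
for z in(-30,-10,0,10,19):
  u=proj(i,o['ee_pos']+c.apply([0,0,z/1000])); print(z,u,u/1.6)
s=bot.camera_info('scene')
for z in(-30,-10,0,10,19):
  u=proj(s,o['ee_pos']+c.apply([0,0,z/1000])); print(z,u)
"
```

```text
-30 [309.89108914 336.95391324] [193.68193071 210.59619578]
-10 [309.66358214 310.86367219] [193.53973884 194.28979512]
0 [309.56844919 299.95393484] [193.48028074 187.47120927]
10 [309.48316075 290.17315553] [193.42697547 181.35822221]
19 [309.41361146 282.19732208] [193.38350716 176.3733263 ]
-30 [189.56027401 288.64449958]
-10 [191.57058347 297.85203574]
0 [192.55351694 302.35402692]
10 [193.5220697  306.79015222]
19 [194.38173083 310.72753653]
```

play_rows(increments=[{"slide": [0,0,3],"angular": [0,0,0],"claw": -1},{"slide": [0,0,3],"angular": [0,0,0],"claw": -1},{"slide": [0,0,3],"angular": [0,0,0],"claw": -1},{"slide": [0,0,0],"angular": [0,0,0],"claw": -1}])

```text
time: 6.1
ee_pos: [0.5582, -0.1555, 0.0483]
tcp_rot: [-179.8, 0.1, 57.6]
wrist_force: [0.4, 0.4, -0.1]
opening: -0.0003
grasp_force: 0.1
```

```bash
python3 -c "
from h import *
st()
b=bot.camera('scene')[:,:,::-1]; cv2.imwrite('pics/s5.png',b)
a=cv2.imread('pics/scene0.png')
A=cv2.resize(a[270:330,150:270],None,fx=5,fy=5);B=cv2.resize(b[270:330,150:270],None,fx=5,fy=5)
cv2.imwrite('pics/c5.png',np.vstack([A,B]))
"
```

```text
t 6.1 trim [-236.4 -127.6   48.3] rotvec [-0.18  0.15 -0.07] F [ 0.6 -0.1] -0.1 q [-1.550e+01  9.200e+00 -3.600e+00  7.740e+01 -1.000e-01  1.069e+02] op -0.0002604870726219498 0.05253669689409435
```

View pics/c5.png

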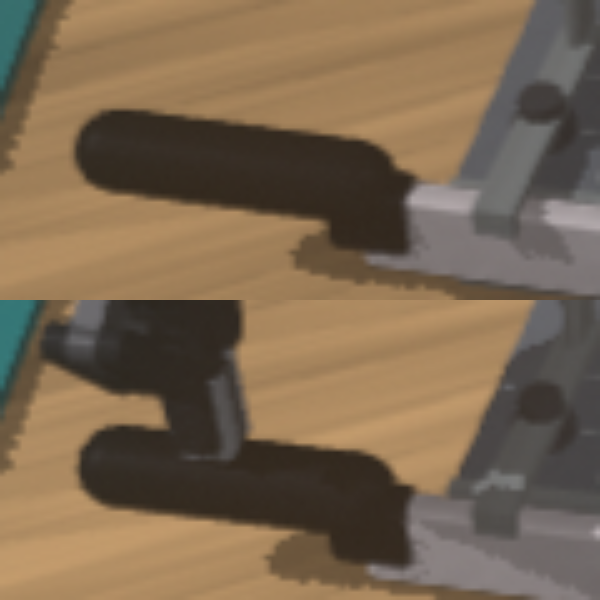

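play_rows(increments=[{"slide": [0,0,2],"angular": [0,0,0],"claw": -1},{"slide": [0,0,2],"angular": [0,0,0],"claw": -1}])

```text
time: 6.35
ee_pos: [0.5581, -0.1555, 0.0447]
tcp_rot: [-179.8, 0.2, 57.6]
wrist_force: [-1.9, -1.8, 3.2]
opening: 0.0002
grasp_force: 1.7
```

play_rows(increments=[{"slide": [0,0,1.5],"angular": [0,0,0],"claw": -1},{"slide": [0,0,0],"angular": [0,0,0],"claw": -1}])

```text
time: 6.55
ee_pos: [0.5582, -0.1554, 0.0429]
tcp_rot: [-179.8, 0.1, 57.6]
wrist_force: [0.3, 0.1, 0.2]
opening: -0.0003
grasp_force: 0.1
```

```bash
python3 -c "
from h import *
st(); o=bot.get_obs(); print(o['joint_efforts'])
b=bot.camera('scene')[:,:,::-1]; cv2.imwrite('pics/s6.png',b)
# rows of handle top edge at a few columns, initial / s5 / s6 : dark threshold
for n in('scene0','s5','s6'):
  g=cv2.imread(f'pics/{n}.png')[:,:,2].astype(float)
  out=[]
  for c in (170,173,176):
    col=g[285:325,c]; k=np.where(col<75)[0]
    out.append((k.min()+285,k.max()+285) if len(k) else None)
  ks=[np.sum(np.clip((110-g[285:325,c])/60,0,1)*np.arange(285,325))/np.sum(np.clip((110-g[285:325,c])/60,0,1)) for c in(170,173,176)]
  print(n,out,np.round(ks,2))
"
```

```text
t 6.55 trim [-236.3 -127.5   42.9] rotvec [-0.19  0.14 -0.06] F [ 0.2 -0.2] 0.2 q [-1.550e+01  9.300e+00 -4.000e+00  7.690e+01 -1.000e-01  1.069e+02] op -0.0002786495700167299 0.13757016509771347
[ 2.11197124e-01 -5.62525642e+01  4.60055459e+01 -3.16002849e-02
  5.95732802e-02 -1.29230079e-04]
scene0 [(np.int64(293), np.int64(306)), (np.int64(292), np.int64(307)), (np.int64(292), np.int64(307))] [299.62 299.68 299.85]
s5 [(np.int64(285), np.int64(309)), (np.int64(285), np.int64(310)), (np.int64(285), np.int64(310))] [300.31 299.65 299.91]
s6 [(np.int64(285), np.int64(312)), (np.int64(285), np.int64(313)), (np.int64(285), np.int64(313))] [300.68 300.39 300.3 ]
```

play_rows(increments=[{"slide": [0,0,1.5],"angular": [0,0,0],"claw": -1},{"slide": [0,0,0],"angular": [0,0,0],"claw": -1}])

```text
time: 6.8
ee_pos: [0.5583, -0.1553, 0.0418]
tcp_rot: [-179.8, 0.1, 57.6]
wrist_force: [-0.7, -0.6, 2.5]
opening: -0.0001
grasp_force: 1.5
```

play_rows(increments=[{"slide": [0,0,1.5],"angular": [0,0,0],"claw": -1},{"slide": [0,0,0],"angular": [0,0,0],"claw": -1}])

```text
time: 7.0
ee_pos: [0.5583, -0.1554, 0.0408]
tcp_rot: [-179.9, 0.1, 57.6]
wrist_force: [-3.4, 0.3, 8.5]
opening: -0.0001
grasp_force: 3.7
```

```bash
python3 -c "
from h import *
import pickle
i=bot.camera_info('wrist');o=bot.get_obs()
c=Ro.from_euler('xyz',o['tcp_rot'],degrees=True)
for z in(-44,-31,-20,-6,6,19):
  print(z,[proj(i,o['ee_pos']+c.apply([x/1000,y/1000,z/1000])).round(0) for x,y in((-11,-42.5),(11,-42.5),(0,0),(-11,0))])
w=np.array(i['R']); C=-w.T@i['t']; print('cam in tool',c.inv().apply(C-o['ee_pos']))
st()
"
```

```text
-44 [array([177., 390.]), array([171., 328.]), array([310., 360.]), array([310., 390.])]
-31 [array([188., 367.]), array([183., 309.]), array([310., 338.]), array([310., 366.])]
-20 [array([196., 350.]), array([191., 296.]), array([310., 323.]), array([310., 350.])]
-6 [array([205., 331.]), array([201., 281.]), array([310., 306.]), array([310., 331.])]
6 [array([211., 317.]), array([208., 270.]), array([310., 294.]), array([310., 317.])]
19 [array([217., 304.]), array([214., 259.]), array([309., 282.]), array([309., 304.])]
cam in tool [ 0.07434595 -0.00059739 -0.16046842]
t 7.0 trim [-236.2 -127.6   40.8] rotvec [-0.15  0.13 -0.06] F [-1.6  3. ] 8.5 q [-1.550e+01  9.300e+00 -4.300e+00  7.660e+01 -1.000e-01  1.069e+02] op -5.062290776378879e-05 3.6697032675147057
```

Contact and images agree that the shut fingertips sit about 19 mm behind the reported TCP, so tip z is about TCP z + 18.5. The arm is now down on its stop. Next is the catch.

play_rows(increments=[{"slide": [0,0,-30],"angular": [0,0,0],"claw": -1},{"slide": [0,0,-40],"angular": [0,0,0],"claw": -1},{"slide": [24,-30,0],"angular": [0,0,0],"claw": -1},{"slide": [24,-30,0],"angular": [0,0,0],"claw": -1},{"slide": [23,-30,0],"angular": [0,0,0],"claw": -1},{"slide": [0,0,30],"angular": [0,0,0],"claw": -1},{"slide": [0,0,20],"angular": [0,0,0],"claw": -1},{"slide": [0,0,0],"angular": [0,0,0],"claw": -1}])

```text
time: 7.8
ee_pos: [0.5186, -0.0466, 0.0574]
tcp_rot: [-179.6, 0.2, 57.7]
wrist_force: [0.2, -0.6, -0.1]
opening: -0.0001
grasp_force: 0.0
```

```bash
python3 -c "
from h import *
st()"
```

```text
t 7.8 trim [-165.5  -35.8   57.4] rotvec [-0.41  0.24 -0.02] F [-0.4 -0.5] -0.1 q [ -5.1   1.3 -11.   78.1  -0.  117.2] op -0.00010353165915463147 0.0
```

play_rows(increments=[{"slide": [2,0,9],"angular": [-0.3,0,0],"claw": -1},{"slide": [13,1,0],"angular": [0,0,0],"claw": -1},{"slide": [8,-3.5,0],"angular": [0,0,0],"claw": -1},{"slide": [9,-3.5,0],"angular": [0,0,0],"claw": -1},{"slide": [14,7,0],"angular": [0,0,0],"claw": -1},{"slide": [8.6,8,0],"angular": [0,0,0],"claw": -1},{"slide": [4,7,0],"angular": [0,0,0],"claw": -1},{"slide": [3.5,6,0],"angular": [0,0,0],"claw": -1}])

```text
time: 8.6
ee_pos: [0.5727, -0.0063, 0.0512]
tcp_rot: [179.9, 0.1, 57.7]
wrist_force: [-1.7, 0.5, 0.9]
opening: 0.0003
grasp_force: 0.9
```

```bash
python3 -c "
from h import *
st()"
```

```text
t 8.6 trim [-102.5  -60.1   51.2] rotvec [ 0.11  0.13 -0.03] F [-0.4  1.7] 0.9 q [ -0.5   8.   -4.6  77.4  -0.2 121.8] op 0.00026937426554167715 0.9282454953063279
```

play_rows(increments=[{"slide": [0,2,0],"angular": [0,0,0],"claw": -1},{"slide": [0,2,0],"angular": [0,0,0],"claw": -1}])

```text
time: 8.8
ee_pos: [0.5755, -0.0089, 0.051]
tcp_rot: [179.9, 0.1, 57.6]
wrist_force: [-1.5, 2.0, 0.1]
opening: 0.0004
grasp_force: 0.9
```

play_rows(increments=[{"slide": [0,1.5,0],"angular": [0,0,0],"claw": -1},{"slide": [0,0,0],"angular": [0,0,0],"claw": -1}])

```text
time: 9.0
ee_pos: [0.5763, -0.0095, 0.051]
tcp_rot: [179.9, 0.1, 57.6]
wrist_force: [-2.5, 2.0, 0.2]
opening: 0.0007
grasp_force: 1.8
```

play_rows(increments=[{"slide": [-4,-18,0],"angular": [0,0,0],"claw": -1},{"slide": [0,0,-40],"angular": [0,0,0],"claw": -1},{"slide": [0,0,-30],"angular": [0,0,0],"claw": 1},{"slide": [-33,20,0],"angular": [0,0,0],"claw": 1},{"slide": [-33,20,0],"angular": [0,0,0],"claw": 1},{"slide": [-33,20,0],"angular": [0,0,0],"claw": 1},{"slide": [-33,20,0],"angular": [0,0,0],"claw": 1},{"slide": [0,0,0],"angular": [0,0,0],"claw": 1}])

```text
time: 9.8
ee_pos: [0.5559, -0.1617, 0.1218]
tcp_rot: [179.8, 0.2, 57.4]
wrist_force: [-0.4, -0.4, 0.0]
opening: 0.0848
grasp_force: 0.0
```

play_rows(increments=[{"slide": [0,0,0],"angular": [0,0,0],"claw": 1},{"slide": [0,0,0],"angular": [0,0,0],"claw": 1}])

```text
time: 10.0
ee_pos: [0.5563, -0.157, 0.1218]
tcp_rot: [179.9, 0.1, 57.6]
wrist_force: [-0.9, 1.0, -0.3]
opening: 0.0851
grasp_force: 0.0
```

```bash
python3 -c "
from h import *
import pickle
st()
i=bot.camera_info('wrist'); im=bot.camera('wrist')[:,:,::-1]
cv2.imwrite('pics/w7.png',im); pickle.dump(i,open('w7.pkl','wb'))
for a in (0,1.1,1.25,1.4):
  P=np.array([-135,-88])+52*np.array([-np.sin(a),-np.cos(a)]);print(a,proj(i,[*(T['R']@P/1000+T['t']),.06]))
"
```

```text
t 10.0 trim [-238.7 -126.8  121.8] rotvec [ 0.14  0.14 -0.06] F [0.4 1.3] -0.3 q [-15.7   7.8   3.   85.1  -0.2 106.7] op 0.08511752329210023 0.0
0 [336.28402753  46.34942572]
1.1 [278.95979313 145.51484629]
1.25 [265.04858094 151.53500642]
1.4 [250.4426276  155.32087962]
```

View pics/w7.png

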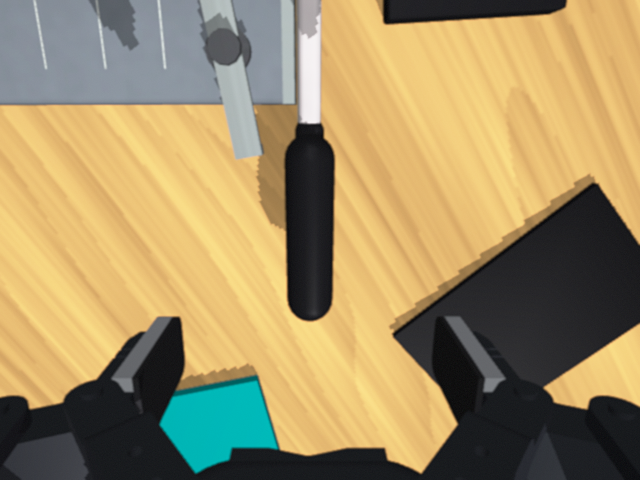

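Nose end is at (248,155), which is where 1.4 rad projects, so the catch is fully clear of the bar. The handle axis is at column 310, between the fingers. Next I grip the handle and lift.

play_rows(increments=[{"slide": [2,1,30],"angular": [0,0,0],"claw": 1},{"slide": [0,0,30],"angular": [0,0,0],"claw": 1},{"slide": [0,0,30],"angular": [0,0,0],"claw": 1},{"slide": [0,0,15],"angular": [0,0,0],"claw": 1},{"slide": [0,0,10],"angular": [0,0,0],"claw": 1},{"slide": [0,0,0],"angular": [0,0,0],"claw": -1},{"slide": [0,0,0],"angular": [0,0,0],"claw": -1},{"slide": [0,0,0],"angular": [0,0,0],"claw": -1}], squeeze=40)

```text
time: 10.85
ee_pos: [0.5592, -0.1568, 0.0082]
tcp_rot: [179.8, 0.1, 57.6]
wrist_force: [0.1, -0.3, 0.4]
opening: 0.0439
grasp_force: 0.0
```

play_rows(increments=[{"slide": [0,0,0],"angular": [0,0,0],"claw": -1},{"slide": [0,0,0],"angular": [0,0,0],"claw": -1},{"slide": [0,0,0],"angular": [0,0,0],"claw": -1}])

```text
time: 11.15
ee_pos: [0.5581, -0.1563, 0.0076]
tcp_rot: [179.9, 0.1, 57.6]
wrist_force: [-3.3, 3.1, 6.4]
opening: 0.0269
grasp_force: 39.3
```

```bash
python3 -c "
from h import *
st()"
```

```text
t 11.15 trim [-237.1 -128.     7.6] rotvec [ 0.12  0.11 -0.06] F [0.9 4.4] 6.4 q [-1.560e+01  1.000e+01 -7.300e+00  7.270e+01 -1.000e-01  1.068e+02] op 0.02692077784864011 39.25792872905731
```

```bash
python3 -c "
import numpy as np
a=np.linspace(0,.85,17);x=-385*np.cos(a)+16*np.sin(a);z=385*np.sin(a)+16*np.cos(a)
print(np.c_[np.diff(x),-np.diff(z)].round(1).tolist())"
```

```text
[[1.4, -20.4], [2.5, -20.3], [3.6, -20.2], [4.6, -19.9], [5.7, -19.7], [6.7, -19.3], [7.7, -19.0], [8.7, -18.5], [9.7, -18.0], [10.6, -17.5], [11.5, -16.9], [12.4, -16.3], [13.3, -15.6], [14.1, -14.9], [14.9, -14.1], [15.6, -13.3]]
```

play_rows(increments=[{"slide": [1.4,0,-20.4],"angular": [0,0,0],"claw": -1},{"slide": [2.5,0,-20.3],"angular": [0,0,0],"claw": -1},{"slide": [3.6,0,-20.2],"angular": [0,0,0],"claw": -1},{"slide": [4.6,0,-19.9],"angular": [0,0,0],"claw": -1}], squeeze=30)

```text
time: 11.55
ee_pos: [0.5643, -0.1461, 0.0879]
tcp_rot: [179.9, 0.2, 57.6]
wrist_force: [2.6, 1.4, -4.1]
opening: 0.0269
grasp_force: 38.2
```

play_rows(increments=[{"slide": [5.7,0,-19.7],"angular": [0,0,0],"claw": -1},{"slide": [6.7,0,-19.3],"angular": [0,0,0],"claw": -1},{"slide": [7.7,0,-19],"angular": [0,0,0],"claw": -1},{"slide": [8.7,0,-18.5],"angular": [0,0,0],"claw": -1}])

```text
time: 11.95
ee_pos: [0.5799, -0.1215, 0.1643]
tcp_rot: [179.9, 0.2, 57.6]
wrist_force: [2.2, 0.4, -5.6]
opening: 0.0267
grasp_force: 38.4
```

play_rows(increments=[{"slide": [9.7,0,-18],"angular": [0,0,0],"claw": -1},{"slide": [10.6,0,-17.5],"angular": [0,0,0],"claw": -1},{"slide": [11.5,0,-16.9],"angular": [0,0,0],"claw": -1},{"slide": [12.4,0,-16.3],"angular": [0,0,0],"claw": -1}])

```text
time: 12.35
ee_pos: [0.6035, -0.0839, 0.2328]
tcp_rot: [179.9, 0.2, 57.6]
wrist_force: [1.8, 0.7, -6.0]
opening: 0.027
grasp_force: 39.2
```

```bash
python3 -c "
from h import *
st()"
```

```text
t 12.35 trim [-151.6 -127.6  232.8] rotvec [ 0.09  0.2  -0.08] F [ 1.5 -1.1] -6.0 q [ -7.8  14.   22.4  98.5  -0.2 114.6] op 0.027001973229284857 39.20025050640106
```

play_rows(increments=[{"slide": [13.3,0,-15.6],"angular": [0,0,0],"claw": -1},{"slide": [14.1,0,-14.9],"angular": [0,0,0],"claw": -1},{"slide": [14.9,0,-14.1],"angular": [0,0,0],"claw": -1},{"slide": [12,0,-10.3],"angular": [0,0,0],"claw": -1},{"slide": [0,0,0],"angular": [0,0,0],"claw": -1}])

```text
time: 12.85
ee_pos: [0.6334, -0.0368, 0.2882]
tcp_rot: [179.8, 0.1, 57.7]
wrist_force: [-1.6, 2.0, 2.5]
opening: 0.0269
grasp_force: 40.5
```

```bash
python3 -c "
from h import *
st()"
```

```text
t 12.85 trim [ -95.8 -127.6  288.2] rotvec [ 0.18  0.08 -0.  ] F [0.9 2.5] 2.5 q [ -3.2  20.4  36.8 106.3  -0.2 119.1] op 0.02694363905206198 40.47940492630005
```

play_rows(increments=[{"slide": [3,0,-3],"angular": [0,0,0],"claw": -1},{"slide": [0,0,0],"angular": [0,0,0],"claw": -1},{"slide": [0,0,0],"angular": [0,0,0],"claw": 1},{"slide": [0,0,0],"angular": [0,0,0],"claw": 1},{"slide": [0,0,0],"angular": [0,0,0],"claw": 1},{"slide": [0,0,0],"angular": [0,0,0],"claw": 1},{"slide": [0,0,0],"angular": [0,0,0],"claw": 1}])

```text
time: 13.55
ee_pos: [0.6343, -0.0355, 0.2904]
tcp_rot: [179.9, 0.1, 57.6]
wrist_force: [-0.2, -0.4, -0.7]
opening: 0.0853
grasp_force: 0.0
```

play_rows(increments=[{"slide": [0,0,-12],"angular": [0,0,0],"claw": 1},{"slide": [-20,0,-4],"angular": [0,0,0],"claw": 1},{"slide": [-30,0,0],"angular": [0,0,0],"claw": 1},{"slide": [-30,0,0],"angular": [0,0,0],"claw": 1},{"slide": [-30,0,0],"angular": [0,0,0],"claw": 1},{"slide": [0,0,0],"angular": [0,0,0],"claw": 1}])

```text
time: 14.15
ee_pos: [0.5733, -0.1314, 0.3074]
tcp_rot: [179.8, 0.2, 57.4]
wrist_force: [0.6, 0.0, 0.4]
opening: 0.0854
grasp_force: 0.0
```

```bash
python3 -c "
from h import *
st()"
```

```text
t 14.15 trim [-207.9 -127.5  307.4] rotvec [ 0.2   0.17 -0.25] F [ 0.4 -0.5] 0.4 q [-12.8  14.   31.1 106.9  -0.2 109.8] op 0.08542582785873097 0.0
```

play_rows(increments=[{"slide": [0,-40,0],"angular": [0,0,0],"claw": -1},{"slide": [0,-40,0],"angular": [0,0,0],"claw": -1},{"slide": [30,-32,0],"angular": [0,0,0],"claw": -1},{"slide": [35,-30,10],"angular": [0,0,0],"claw": -1},{"slide": [38,-28,10],"angular": [0,0,0],"claw": -1},{"slide": [38,-28,10],"angular": [0,0,0],"claw": -1},{"slide": [38,-27,20],"angular": [0,0,0],"claw": -1},{"slide": [38,-27,20],"angular": [0,0,0],"claw": -1}])

```text
time: 14.95
ee_pos: [0.4784, 0.1902, 0.2358]
tcp_rot: [179.8, 0.1, 57.6]
wrist_force: [1.3, -1.4, -0.5]
opening: 0.0005
grasp_force: 0.0
```

play_rows(increments=[{"slide": [0,0,35],"angular": [0,0,0],"claw": -1},{"slide": [0,0,35],"angular": [0,0,0],"claw": -1},{"slide": [0,0,35],"angular": [0,0,0],"claw": -1},{"slide": [0,0,0],"angular": [0,0,0],"claw": -1},{"slide": [0,0,0],"angular": [0,0,0],"claw": -1}])

```text
time: 15.45
ee_pos: [0.4787, 0.1879, 0.1317]
tcp_rot: [179.9, 0.2, 57.6]
wrist_force: [0.2, 0.0, 1.2]
opening: -0.0002
grasp_force: 0.0
```

```bash
python3 -c "
from h import *
st()"
```

```text
t 15.45 trim [ 11.2 123.2 131.7] rotvec [ 0.12  0.15 -0.07] F [ 0.2 -0.2] 1.2 q [ 21.5  -0.7  -4.9  85.9  -0.2 143.9] op -0.0001991734747249773 0.0
```

play_rows(increments=[{"slide": [0,0,35],"angular": [0,0,0],"claw": -1},{"slide": [0,0,30],"angular": [0,0,0],"claw": -1},{"slide": [0,0,20],"angular": [0,0,0],"claw": -1},{"slide": [0,0,8],"angular": [0,0,0],"claw": -1},{"slide": [0,0,3],"angular": [0,0,0],"claw": -1},{"slide": [0,0,0],"angular": [0,0,0],"claw": -1}])

```text
time: 16.05
ee_pos: [0.4798, 0.188, 0.0366]
tcp_rot: [179.8, 0.0, 57.6]
wrist_force: [-0.9, -0.3, 0.7]
opening: -0.0002
grasp_force: 0.0
```

```bash
python3 -c "
from h import *
st()"
```

```text
t 16.05 trim [ 12.  122.3  36.6] rotvec [ 0.19  0.05 -0.07] F [-0.7  0.5] 0.7 q [ 21.5   0.5 -14.2  75.2  -0.2 143.9] op -0.00021209666530802227 0.0
```

play_rows(increments=[{"slide": [0,0,2],"angular": [0,0,0],"claw": -1},{"slide": [0,0,1.5],"angular": [0,0,0],"claw": -1},{"slide": [0,0,0],"angular": [0,0,0],"claw": -1}])

```text
time: 16.35
ee_pos: [0.4796, 0.188, 0.0324]
tcp_rot: [179.8, 0.1, 57.6]
wrist_force: [0.2, -0.2, 4.2]
opening: -0.0
grasp_force: 1.7
```

play_rows(increments=[{"slide": [0,4,-1.5],"angular": [0,0,0],"claw": -1},{"slide": [0,8,0],"angular": [0,0,0],"claw": -1},{"slide": [0,8,0],"angular": [0,0,0],"claw": -1},{"slide": [0,8,0],"angular": [0,0,0],"claw": -1},{"slide": [0,8,0],"angular": [0,0,0],"claw": -1},{"slide": [0,8,0],"angular": [0,0,0],"claw": -1},{"slide": [0,0,0],"angular": [0,0,0],"claw": -1}])

```text
time: 17.05
ee_pos: [0.5169, 0.1635, 0.0329]
tcp_rot: [179.9, 0.2, 57.6]
wrist_force: [0.1, 1.1, -0.3]
opening: 0.0002
grasp_force: 0.0
```

```bash
cat > bd.py <<'E'
from h import *
def board():
    info=bot.camera_info("wrist"); im=bot.camera("wrist")[:,:,::-1]; cv2.imwrite("pics/b.png",im)
    h=cv2.cvtColor(im,cv2.COLOR_BGR2HSV)
    m=((h[...,0]>15)&(h[...,0]<38)&(h[...,1]>15)&(h[...,1]<75)&(h[...,2]>140)).astype(np.uint8)
    m=cv2.morphologyEx(m,cv2.MORPH_OPEN,np.ones((5,5)))
    for q in cv2.findContours(m,0,2)[0]:
        if cv2.contourArea(q)>2500:
            P=np.array([T['R'].T@(onz(info,*p[0],.056)[:2]-T['t'])*1000 for p in q],np.float32)
            r=cv2.minAreaRect(P); print(r, "x",P[:,0].min(),P[:,0].max(),"y",P[:,1].min(),P[:,1].max())
if __name__=="__main__": st(); board()
E
python3 bd.py
```

```text
t 17.05 trim [11.1 77.9 32.9] rotvec [ 0.13  0.15 -0.12] F [1.  0.5] -0.3 q [ 17.7   4.4 -10.6  75.1  -0.2 140.1] op 0.00017249469970248546 0.0
((11.394775390625, 9.4293212890625), (110.24759674072266, 123.30760192871094), 0.6693511605262756) x -43.005016 66.79354 y -52.864235 71.438286
```

play_rows(increments=[{"slide": [0,7,0],"angular": [0,0,0],"claw": -1},{"slide": [0,7,0],"angular": [0,0,0],"claw": -1},{"slide": [0,7,0],"angular": [0,0,0],"claw": -1},{"slide": [0,7,0],"angular": [0,0,0],"claw": -1},{"slide": [0,6,0],"angular": [0,0,0],"claw": -1},{"slide": [0,0,0],"angular": [0,0,0],"claw": -1},{"slide": [0,0,0],"angular": [0,0,0],"claw": -1}])

```text
time: 17.8
ee_pos: [0.5449, 0.1458, 0.033]
tcp_rot: [179.9, 0.2, 57.6]
wrist_force: [-0.0, 0.1, 0.8]
opening: -0.0001
grasp_force: 0.0
```

```bash
python3 bd.py
```

```text
t 17.8 trim [11.1 44.8 33. ] rotvec [ 0.12  0.15 -0.08] F [0.1 0.1] 0.8 q [ 15.1   7.3  -7.4  75.3  -0.2 137.5] op -0.00010511668279728501 0.0
((10.629291534423828, -24.371612548828125), (124.23213195800781, 109.99022674560547), 89.86510467529297) x -44.497112 65.76841 y -86.35916 37.673027
```

play_rows(increments=[{"slide": [0,2.2,0],"angular": [0,0,0],"claw": -1},{"slide": [0,2,0],"angular": [0,0,0],"claw": -1},{"slide": [0,0,0],"angular": [0,0,0],"claw": -1},{"slide": [0,-10,0],"angular": [0,0,0],"claw": -1},{"slide": [0,0,-40],"angular": [0,0,0],"claw": -1},{"slide": [-30,20,-10],"angular": [0,0,0],"claw": -1},{"slide": [-30,30,0],"angular": [0,0,0],"claw": -1},{"slide": [-20,35,0],"angular": [0,0,0],"claw": -1}])

```text
time: 18.65
ee_pos: [0.5683, 0.0355, 0.0847]
tcp_rot: [179.8, 0.1, 57.7]
wrist_force: [1.3, 0.9, 0.4]
opening: -0.0003
grasp_force: 0.0
```

play_rows(increments=[{"slide": [0,4,20],"angular": [0,0,0],"claw": -1},{"slide": [0,0,15],"angular": [0,0,0],"claw": -1},{"slide": [0,0,0],"angular": [0,0,0],"claw": -1}])

```text
time: 18.95
ee_pos: [0.5702, 0.0344, 0.0458]
tcp_rot: [-179.9, 0.3, 57.7]
wrist_force: [-1.4, 0.4, 0.1]
opening: 0.0003
grasp_force: 0.0
```

```bash
python3 bd.py
```

```text
t 18.95 trim [-69.5 -36.1  45.8] rotvec [-0.1   0.29 -0.05] F [-0.4  1.4] 0.1 q [  3.5   8.2  -5.   77.1  -0.2 125.9] op 0.0003011975594972025 0.0
((-3.1273155212402344, -124.93017578125), (82.18367004394531, 21.487018585205078), 0.10130768269300461) x -44.201633 37.94576 y -135.63289 -114.11548
((-2.97760009765625, -25.8060302734375), (120.95628356933594, 82.24459838867188), 89.93402862548828) x -44.146255 38.213505 y -86.25973 34.70492
```

play_rows(increments=[{"slide": [0,10,7],"angular": [0,0,0],"claw": -1},{"slide": [0,0,5],"angular": [0,0,0],"claw": -1},{"slide": [7,0,0],"angular": [0,0,0],"claw": -1},{"slide": [7,0,0],"angular": [0,0,0],"claw": -1},{"slide": [6,0,0],"angular": [0,0,0],"claw": -1},{"slide": [6,0,0],"angular": [0,0,0],"claw": -1},{"slide": [6,0,0],"angular": [0,0,0],"claw": -1},{"slide": [0,0,0],"angular": [0,0,0],"claw": -1}])

```text
time: 19.8
ee_pos: [0.5983, 0.0563, 0.0365]
tcp_rot: [179.9, 0.1, 57.7]
wrist_force: [-0.0, 0.4, -0.0]
opening: 0.0002
grasp_force: 0.0
```

```bash
python3 bd.py
```

```text
t 19.8 trim [-35.9 -48.2  36.5] rotvec [ 0.13  0.12 -0.02] F [0.3 0.2] -0.0 q [  5.5  12.1  -1.6  76.3  -0.2 127.8] op 0.0002036966716188417 0.0
((21.673933029174805, -124.62680053710938), (96.02384948730469, 22.108346939086914), 0.12073210626840591) x -26.31623 69.662834 y -135.6427 -113.473145
((21.83493423461914, -25.584327697753906), (120.30439758300781, 95.88291931152344), 89.90204620361328) x -26.199629 69.7096 y -85.69663 34.64498
```

play_rows(increments=[{"slide": [-1.5,0,0],"angular": [0,0,0],"claw": -1},{"slide": [0,0,2.8],"angular": [0,0,0],"claw": -1},{"slide": [3,0,0],"angular": [0,0,0],"claw": -1},{"slide": [2,0,0],"angular": [0,0,0],"claw": -1},{"slide": [0,0,0],"angular": [0,0,0],"claw": -1}])

```text
time: 20.35
ee_pos: [0.5997, 0.0585, 0.0335]
tcp_rot: [179.9, 0.2, 57.6]
wrist_force: [0.1, 0.1, -1.1]
opening: -0.0005
grasp_force: 0.4
```

play_rows(increments=[{"slide": [1.2,0,0],"angular": [0,0,0],"claw": -1},{"slide": [0,0,0],"angular": [0,0,0],"claw": -1}])

```text
time: 20.55
ee_pos: [0.5998, 0.0586, 0.0335]
tcp_rot: [179.9, 0.3, 57.6]
wrist_force: [-2.4, -5.0, 0.5]
opening: -0.0002
grasp_force: 3.2
```

```bash
python3 bd.py
```

```text
t 20.55 trim [-33.2 -48.2  33.5] rotvec [ 0.12  0.27 -0.09] F [-5.5 -0.7] 0.5 q [  5.7  12.5  -1.4  76.2  -0.3 128.1] op -0.00018163651588561945 3.2108570099808276
((24.50295639038086, -124.70330810546875), (94.26432037353516, 22.03240966796875), 0.09400222450494766) x -22.611834 71.61713 y -135.69612 -113.61491
((24.501115798950195, -25.622146606445312), (94.69317626953125, 120.20880889892578), 0.0052280486561357975) x -22.850021 71.84434 y -85.7287 34.480907
```

play_rows(increments=[{"slide": [0.8,0,0],"angular": [0,0,0],"claw": -1},{"slide": [0,0,0],"angular": [0,0,0],"claw": -1},{"slide": [-8,0,0],"angular": [0,0,0],"claw": -1},{"slide": [0,-5,-40],"angular": [0,0,0],"claw": -1},{"slide": [0,-20,-40],"angular": [0,0,0],"claw": -1},{"slide": [0,-40,-20],"angular": [0,0,0],"claw": -1},{"slide": [0,-40,-20],"angular": [0,0,0],"claw": -1},{"slide": [0,-40,-20],"angular": [0,0,0],"claw": -1}])

```text
time: 21.4
ee_pos: [0.4727, 0.1321, 0.1744]
tcp_rot: [179.9, 0.1, 57.6]
wrist_force: [0.2, 1.5, 0.8]
opening: -0.0001
grasp_force: 0.0
```

play_rows(increments=[{"slide": [-30,-40,-20],"angular": [0,0,0],"claw": -1},{"slide": [-30,-40,-20],"angular": [0,0,0],"claw": -1},{"slide": [-30,-20,0],"angular": [0,0,0],"claw": -1},{"slide": [0,0,0],"angular": [0,0,0],"claw": -1},{"slide": [0,0,0],"angular": [0,0,0],"claw": -1}])

```text
time: 21.9
ee_pos: [0.3484, 0.1098, 0.2111]
tcp_rot: [179.8, 0.0, 57.6]
wrist_force: [-0.6, -0.5, -0.7]
opening: 0.0002
grasp_force: 0.0
```

```bash
python3 -c "
from bd import *
st(); board()
for a in(bot.camera('top'),): cv2.imwrite('pics/topf.png',a[:,:,::-1])
s=bot.camera('scene')[:,:,::-1]; t=cv2.imread('pics/topf.png')
cv2.imwrite('pics/fin.png',np.hstack([cv2.resize(s[140:400,140:500],(390,282)),cv2.resize(t[90:310,190:460],(400,326))[:282]]))
i=bot.camera_info('scene')
for al in(0,.79,.85):
  c,k=np.cos(al),np.sin(al); p=[148-420*c+16*k,-128,30+420*k+16*c]
  u=proj(i,[*(T['R']@np.array(p[:2])/1000+T['t']),p[2]/1000]); print(al,u,(u[0]-140)*390/360,(u[1]-140)*282/260)
"
```

```text
t 21.9 trim [-124.4  191.6  211.1] rotvec [ 0.21  0.01 -0.05] F [-0.7  0.3] -0.7 q [ 17.6 -20.2 -12.7  97.4  -0.2 140. ] op 0.00019261346114733089 0.0
((-281.240234375, 403.8057861328125), (54.8895263671875, 141.48611450195312), 12.029845237731934) x -322.4636 -254.97797 y 332.57346 467.35437
((-1.7884979248046875, -1.595123291015625), (71.92385864257812, 43.140560150146484), 89.92938995361328) x -23.40308 19.79401 y -37.530445 34.37847
0 [173.6662575  305.48764529] 36.47177895492366 179.49044604274286
0.79 [229.74974631 147.32828702] 97.22889184002644 7.9483728394021975
0.85 [242.60892077 135.95019452] 111.15966416813393 -4.392481329543258
```

View pics/fin.png

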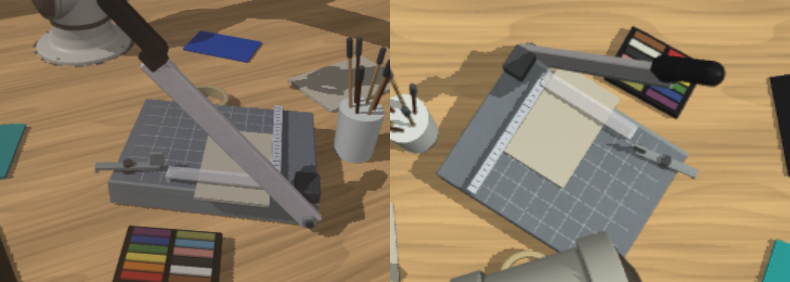

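The final view shows the arm raised, with its bar from (315,215) to the handle at (150,60), and the catch nose swung out at (100,167). The board lies flush along the fence and out past the cutting edge, and the bystanders are in place. Handing in.

```bash
python3 -c "
from workcell import bot
print(bot.job_done())"
```

```text
the job is handed in; nothing more can be done
None
```

The job is handed in, with no verdict shown: by my measurements the catch is at about 1.4 rad, the blade arm is at about 0.84 rad or more, and the board is square against the fence with about 15.6 mm past the cutting edge. The tape roll, brush pot and pastel box were not touched.

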